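# Lay out the service kit in its trays

### The arm

A 6-joint arm with a two-finger parallel gripper is mounted at the origin on a cart in front of the work surface, level with it; the furniture and walls round the work are solid. World frame = base frame: x ahead of the robot, y to its left, z up, the work surface at z = 0. Lengths are in m, angles in rad, forces in N, time in s.
With the tool pointing down it reaches from about 0.4 to 0.825 m from the base axis. Payload 7 kg.
Tool frame: the origin (TCP) lies midway between the tips of the shut fingers; the grasp point (between the pads) lies 19 mm behind it; z points along the fingers, y is the line along which they close (so a half turn about z gives the same grasp; the last joint's range is limited). The gripper opens to 88 mm and grips with 3 to 60 N. Pads are 19 mm wide; open, the fingers measure 130 mm over their backs; the gripper's body (78 mm by 193 mm) begins 47 mm behind the grasp point.
Start: joints at [-0.955, 0.359, 0.012, 0, -1.224, -0.288], TCP at [0.217, -0.639, 0.227] pointing down, gripper open.
Joint ranges: [-3.07, 3.07], [-1.43, 2.12], [-1.02, 1.25], [-3.03, 1.67], [-3.05, -0], [-3.03, 3.03]. Speed limits (rad/s): [2.39, 2.39, 3.01, 3.14, 3.14, 3.14].

### API

Orientations are given as [roll, pitch, yaw] about the fixed x, y, z axes, in that order (R = Rz(yaw) Ry(pitch) Rx(roll)).
In Python, from station import arm gives the robot as it stands. The module is installed in compiled form; this text tells all that it offers.
- The arm moves only by the tool carry_out, never from a script. Its argument "commands" is a list of rows, each a list of 4 numbers: the shift along the world's x, y, z in units of 50 mm (1.0 is 50 mm), then the turn about the world's z in units of 6 degrees (1.0 is 6 degrees). A call has exactly 10 rows; each row is the pose to reach, as a shift and turn from the pose commanded when the call began; what a row does not reach only later rows make up. A row lasts 1/8 s, in which the tool goes at most 62.5 mm and 10.7 degrees, less where a joint would pass 70% of its speed; a pose out of reach is approached as far as the arm can. A call with a gripper value outside its range is refused whole. "claw" is the closure, from 0 (fully open) to 1 (shut), set as the call begins (left out, the last holds). The fingers move at their own pace and stop on an object; "force" is the grip in N (left out, the last holds). Time passes only in rows, so rows that repeat a pose let the fingers close, or fill a call up. It gives the time, the measured TCP pose, the force, the opening and the grip force at its end, in the units of the state.
- arm.get_state(): the state, without advancing time (a new reading comes with each control period).
- arm.grab_frame(name): name is "scene" or "top" or "wrist"; returns a dict with "pixels" (400x640x3 uint8, red, green, blue), "fx", "fy", "cx", "cy" (pixels), "eye" and "orientation" of the camera in the world. Camera axes: x right, y down, z forward; pixel columns grow to the right and rows downward; lengths in m; the calibration is good to about 2 mm. A picture is of the moment at which its call begins. There is no depth.
- arm.job_done(): hands the job in; it is judged then, once.
Trained networks look in a picture, given as the dict that the camera call returned (one of the last four; its "shot" number tells which), for a name from the list of things; names that differ only in an ending like _2 or _b are one class to them, and where a whole thing is asked for, a point or a joint stands for the part that bears it (a point fixed in the world has none). Each returns a list of dicts, best first, with "conf" (0 to 1); they miss things now and then, are a little off and sometimes report something else, mostly with a low value. They report only what shows in the picture. A call takes as long as a camera call.
- arm.regions_of(picture, query): "pixels" (400x640 bool, what is visible of it) and "uv" ([column, row] in pixels, amid what is visible of it).
- arm.mark_of(picture, query): "uv" ([column, row] in pixels: a listed point, or the origin of a listed thing).
The state is a dict: "t": time; "q": joint angles; "qd": joint speeds; "joint_efforts": joint torques, N m; "eef_pos": TCP position; "ee_rot": TCP orientation; "force": force on the tool from outside, world axes, zero at the start; "moment": the same for the moment, N m; "width": finger opening in m; "gripper_force": force on a finger pad.
Only numpy, scipy, OpenCV 4.12 (cv2) and the standard library are available. Lean on these libraries where they do the work, as an engineer would, in place of code of your own. Each camera call takes 0.05 s, during which the arm holds its last target. There are 200 camera calls.

### The job

Lay out the service kit: put the brake pad, the ball bearing, the relay and the bulb carton each into the shallow grey tray made for its shape and size, lying or standing just as it does now, flat on the tray's floor inside the rim, and let go. The black roll of tape is not part of the kit: leave it where it lies.

Things in the scene. Friction and masses are not known exactly. Their poses are not given: they have to be found in the camera images.
- brake_pad: Brake pad lying flat, friction side up, about 0.29 kg. Dark steel backing plate 50 mm (its x) by 128 mm (its y, long) by 6 mm, and on it two friction blocks side by side, 10 mm high, together 92 mm long (y from -46 to 46, with a 6 mm gap at the middle) and 40 mm across (x from -19 to 21 mm). Overall height 16 mm. Can be gripped at its middle across x, on the blocks or on the plate's edges. Origin: centre of its underside; z up.
- bearing: Steel ball bearing lying flat: ring 52 mm outside, 25 mm bore, 15 mm high, about 0.13 kg; grip it round the outer ring. Origin: centre of its underside; z up.
- relay: Small black cube relay standing upright on its four 6 mm pins: body 26 x 26 mm (x, y), from 6 to 34 mm above the origin; about 0.03 kg. Origin: centre of its underside, at the pins' lower ends; z up.
- bulb_carton: Small yellow carton standing upright, 42 x 42 mm (x, y), 62 mm high, about 0.05 kg. Origin: centre of its underside; z up.
- pad_tray: Long rectangular tray for the brake pad, inside 64 mm (its x) by 142 mm (its y), outside 72 x 150 mm. The rim of each long side is left out over the middle 66 mm, for the fingers. It is fixed to the table and does not move. Grey plastic with a dark rubber floor. Floor 3 mm above the table, rim top 7 mm above the table, rim 4 mm thick. Origin: centre of its underside, on the table; z up. 
- bearing_tray: Round tray for the bearing, inside diameter 66 mm, outside 74 mm. It is fixed to the table and does not move. Grey plastic with a dark rubber floor. Floor 3 mm above the table, rim top 7 mm above the table, rim 4 mm thick. Origin: centre of its underside, on the table; z up. 
- relay_tray: Smallest square tray, for the relay, inside 40 x 40 mm, outside 48 x 48 mm, sides along its x and y. It is fixed to the table and does not move. Grey plastic with a dark rubber floor. Floor 3 mm above the table, rim top 7 mm above the table, rim 4 mm thick. Origin: centre of its underside, on the table; z up. 
- carton_tray: Larger square tray, for the bulb carton, inside 56 x 56 mm, outside 64 x 64 mm, sides along its x and y. It is fixed to the table and does not move. Grey plastic with a dark rubber floor. Floor 3 mm above the table, rim top 7 mm above the table, rim 4 mm thick. Origin: centre of its underside, on the table; z up. 
- tape_roll: Loose black roll of insulating tape lying flat, 54 mm across with a wide light-brown core, 19 mm high; a bystander, not to be moved. Origin: about its middle, on the table; z up.

How it is judged:
By the outcome, as a careful person would: the job done as asked, in the order asked, and still so for the second after the job is handed in, with the robot touching nothing.
It also fails if it takes over 120 s, if anything falls off the work surface, if the arm or the gripper's body presses on something with over 40 N, if the wrist force passes 120 N, or if a joint passes its speed limit or range.

## Working session

There is one attempt and no reset: what is moved stays moved. The work goes in short steps, Python scripts to look and compute and a tool call to move; the robot and the scene stay as the last step left them, time stands still between calls to the robot, and variables do not carry over. Pictures are saved under pics/ and viewed, at most 14 in all, crops included, and the job is handed in when it is done.

Besides the shell and the picture viewer there is one more tool, called after "Emit:" by a JSON object that holds its "name" and its "arguments", one argument or row to a line. carry_out: Moves the arm, as the interface text tells. Its arguments: {"type":"object","properties":{"commands":{"type":"array","items":{"type":"array","items":{"type":"number"}}},"claw":{"type":"number"},"force":{"type":"number"}},"required":["commands"]}

```bash
mkdir -p pics; cat > h.py <<'E'
import numpy as np, cv2
from scipy.spatial.transform import Rotation as R
from station import arm
def rot(p):
    o=np.array(p["orientation"],float)
    return o if o.shape==(3,3) else (R.from_euler('xyz',o).as_matrix() if o.size==3 else R.from_quat(o).as_matrix())
def ground(p,uv,z):
    uv=np.atleast_2d(np.asarray(uv,float)); d=np.c_[(uv[:,0]-p["cx"])/p["fx"],(uv[:,1]-p["cy"])/p["fy"],np.ones(len(uv))]@rot(p).T
    e=np.array(p["eye"]); return e+d*((z-e[2])/d[:,2])[:,None]
def save(p,n): cv2.imwrite(f"pics/{n}.png",p["pixels"][:,:,::-1])
N=dict(brake_pad=0,bearing=0,relay=0,bulb_carton=0,pad_tray=0,bearing_tray=0,relay_tray=0,carton_tray=0,tape_roll=0)
E
python3 - <<'E'
from h import *
print(arm.get_state())
for c in ("top","scene"):
    p=arm.grab_frame(c); save(p,c); print(c,p["eye"],p["orientation"],p["fx"])
    for n in N:
        for r in arm.mark_of(p,n)[:2]: print(n,round(r["conf"],2),np.round(r["uv"],1),ground(p,r["uv"],0).round(4)[0][:2])
E
```

```text
{'t': 0.0, 'q': array([-9.54885083e-01,  3.59377177e-01,  1.10238871e-02, -3.72587686e-04,
       -1.22409620e+00, -2.88088203e-01]), 'qd': array([-0.00183508, -0.00074503,  0.00036152,  0.00088718, -0.00010613,
       -0.00197628]), 'joint_efforts': array([ 2.63577949e-04, -5.82722068e+01,  2.93049306e+01,  6.99683994e+00,
        6.93411188e-03, -1.94066815e-04]), 'eef_pos': array([ 0.21714203, -0.63857969,  0.22560971]), 'ee_rot': array([ 3.13990810e+00, -1.33925619e-04, -2.81389639e+00]), 'force': array([ 0.96763668, -0.75454584,  0.98875084]), 'moment': array([-0.01297523,  0.00260114,  0.02105374]), 'gripper_force': 0.0, 'width': 0.0876356874474294}
top [0.28323499 0.17346334 1.13767194] [-2.91852428  0.00410123 -1.61934689] 488.88686708783274
brake_pad 0.88 [242.8 241.2] [0.4526 0.3347]
bearing 0.89 [238.  178.8] [0.6048 0.3437]
bearing 0.36 [438.  237.5] [ 0.4389 -0.1227]
relay 0.63 [300.3 177.4] [0.6008 0.1934]
bulb_carton 0.94 [374.7 243.6] [0.4318 0.0265]
pad_tray 0.78 [189.5 208.9] [0.5363 0.4601]
bearing_tray 0.65 [363.6 174.4] [0.6007 0.0404]
relay_tray 0.59 [418.  159.7] [ 0.6312 -0.0943]
carton_tray 0.78 [310.7 241. ] [0.4453 0.1757]
tape_roll 0.65 [440.4 237.8] [ 0.4379 -0.1283]
scene [0.18464353 0.76468807 0.68091613] [-2.32115717 -0.01524556 -2.62093141] 369.36574711993404
brake_pad 0.71 [303.1 266. ] [0.4572 0.3295]
bearing 0.79 [249.5 246.2] [0.5974 0.3445]
relay 0.63 [284.4 209.4] [0.5953 0.1974]
bulb_carton 0.65 [363.4 197.6] [0.4352 0.0485]
pad_tray 0.82 [239.1 291.3] [0.5402 0.4556]
bearing_tray 0.63 [312.1 176.6] [0.6015 0.0423]
relay_tray 0.71 [331. 153.] [ 0.6096 -0.0893]
carton_tray 0.79 [342.1 226.5] [0.4364 0.1747]
tape_roll 0.69 [380.1 163.5] [ 0.4555 -0.1185]
tape_roll 0.68 [239.  290.1] [0.5422 0.4534]
```

View pics/top.png

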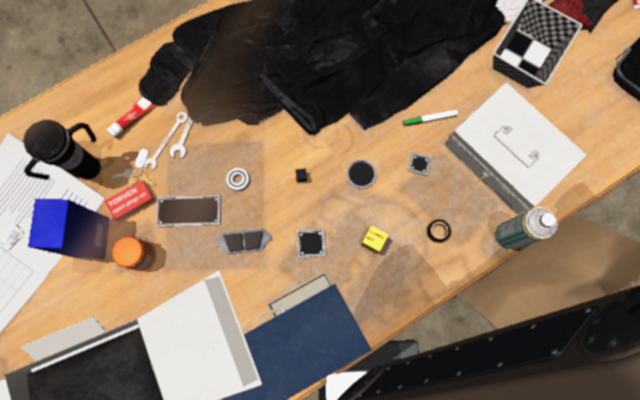

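View pics/scene.png

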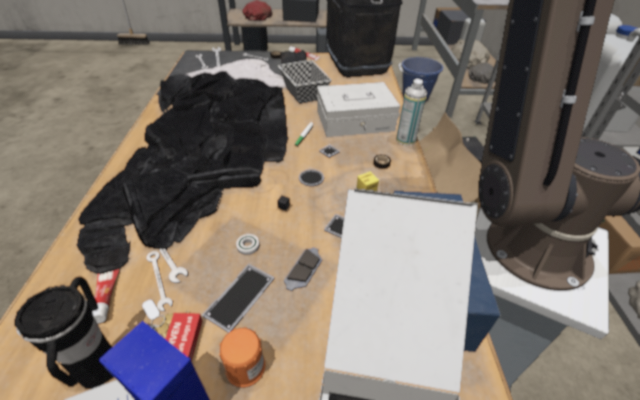

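```bash
cat > meas.py <<'E'
from h import *
H=dict(brake_pad=.010,bearing=.015,relay=.034,bulb_carton=.062,pad_tray=.007,bearing_tray=.007,relay_tray=.007,carton_tray=.007,tape_roll=.019)
def meas(cam,names):
    p=arm.grab_frame(cam)
    for n in names:
        for r in arm.regions_of(p,n)[:1]:
            m=r["pixels"].astype(np.uint8); cs,_=cv2.findContours(m,cv2.RETR_EXTERNAL,cv2.CHAIN_APPROX_NONE)
            c=max(cs,key=cv2.contourArea)[:,0,:]
            g=ground(p,c,H[n])[:,:2]; (a,b),(w,h),t=cv2.minAreaRect((g*1000).astype(np.float32))
            print(cam,n,round(r["conf"],2),"centre",round(a,1),round(b,1),"size",round(w),round(h),"ang",round(t,1),"npx",m.sum())
    return p
E
python3 -c "
from meas import *
meas('top',H)"
```

```text
top brake_pad 0.95 centre 452.4 330.4 size 50 126 ang 4.0 npx 998
top bearing 0.69 centre 600.5 342.1 size 54 50 ang 24.8 npx 330
top relay 0.49 centre 598.3 189.7 size 26 32 ang 87.7 npx 141
top bulb_carton 0.94 centre 433.4 34.5 size 41 52 ang 57.0 npx 421
top pad_tray 0.81 centre 531.7 460.1 size 149 71 ang 88.3 npx 1845
top bearing_tray 0.7 centre 601.4 46.0 size 70 68 ang 86.3 npx 684
top relay_tray 0.75 centre 620.0 -97.0 size 49 50 ang 71.4 npx 385
top carton_tray 0.72 centre 440.0 174.6 size 67 64 ang 0.8 npx 773
top tape_roll 0.68 centre 453.7 -122.0 size 52 51 ang 87.2 npx 307
```

The top view shows brake pad (243,241), bearing (237,179), relay (302,175), round tray (361,174), relay tray (420,163), carton (375,239), carton tray (311,243), pad tray (189,211) and tape (439,230). The networks agree with it. A tall white box stands near the brake pad at (200,330), and in the scene view it hides part of the carton tray. I'll raise the arm and move over.

Emit:
{"name": "carry_out", "arguments": {
  "commands": [
    [0, 0, 1.2, 0],
    [0.5, 0.6, 2.2, 0.6],
    [1.3, 1.5, 2.5, 1.3],
    [2.1, 2.4, 2.5, 2],
    [2.9, 3.4, 2.5, 2.7],
    [3.7, 4.3, 2.5, 3.4],
    [4.5, 5.3, 2.5, 4.1],
    [5.3, 6.2, 2.5, 4.8],
    [6.0, 7.1, 2.5, 5.5],
    [6.6, 7.8, 2.5, 6]
  ],
  "claw": 0,
  "force": 20
}}

```text
t: 2.75
eef_pos: [0.5484, -0.247, 0.3518]
ee_rot: [-3.141, 0.0, -2.182]
force: [0.2, -0.7, 0.5]
width: 0.0878
gripper_force: 0.0
```

```bash
python3 - <<'E'
from h import *
a=cv2.imread("pics/top.png")[250:400,0:400]; b=cv2.imread("pics/scene.png")[180:400,60:490]
cv2.imwrite("pics/box.png",np.vstack([cv2.resize(a,(600,225)),cv2.resize(b,(600,307))]))
E
```

```text
(no output)
```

View pics/box.png

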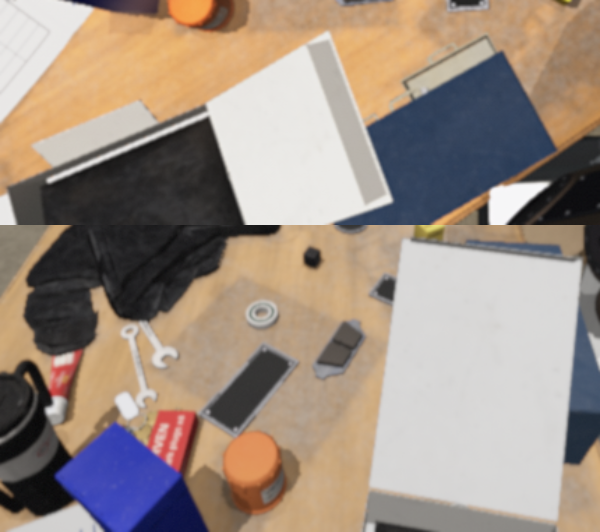

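The crop shows the white box's top face. Its corners are at top view (217,273), (137,320), (260,383) and scene view (350,191), (327,370), (476,204). I'll triangulate its height and take a wrist picture for a later check.

```bash
python3 - <<'E'
from meas import *
T=arm.grab_frame("top"); S=arm.grab_frame("scene")
for a,b in (((217,273),(350,191)),((137,320),(327,370)),((260,383),(476,204)),((137,252),(242,340))):
    def ray(p,uv):
        g=ground(p,uv,0)[0]; e=np.array(p["eye"]); d=g-e; return e,d/np.linalg.norm(d)
    e1,d1=ray(T,a); e2,d2=ray(S,b)
    s=np.linalg.lstsq(np.c_[d1,-d2],e2-e1,rcond=None)[0]
    print((e1+d1*s[0]).round(3),(e2+d2*s[1]).round(3))
meas("scene",list(H))
E
```

```text
[0.357 0.341 0.281] [0.357 0.341 0.281]
[0.285 0.543 0.096] [0.283 0.543 0.096]
[0.173 0.27  0.284] [0.171 0.27  0.284]
[0.43  0.558 0.066] [0.439 0.561 0.069]
scene brake_pad 0.56 centre 448.3 339.9 size 55 131 ang 2.6 npx 989
scene bearing 0.53 centre 596.8 349.9 size 49 62 ang 38.8 npx 352
scene relay 0.44 centre 592.0 206.2 size 31 49 ang 32.9 npx 145
scene bulb_carton 0.62 centre 432.4 46.9 size 52 71 ang 25.2 npx 308
scene pad_tray 0.76 centre 529.9 465.6 size 151 75 ang 88.8 npx 2202
scene bearing_tray 0.78 centre 599.4 52.1 size 70 73 ang 30.9 npx 361
scene relay_tray 0.52 centre 617.0 -90.3 size 56 56 ang 71.3 npx 173
scene carton_tray 0.63 centre 446.1 180.2 size 47 66 ang 0.4 npx 278
scene tape_roll 0.68 centre 449.5 -108.4 size 51 72 ang 23.4 npx 209
```

The white thing is an open lid. Its top edge is at z≈0.28, from (0.357,0.341) to (0.172,0.27), just inboard of the pad, so the arm has to stay high there. I'll move over the pad at height and look.

Emit:
{"name": "carry_out", "arguments": {
  "commands": [
    [-0.1, 1.2, 0, 0.7],
    [-0.3, 2.4, 0, 1.4],
    [-0.5, 3.6, 0, 2.1],
    [-0.7, 4.8, 0, 2.8],
    [-0.9, 6, 0, 3.5],
    [-1.1, 7.2, 0, 4.2],
    [-1.3, 8.4, 0, 4.9],
    [-1.5, 9.6, 0, 5.6],
    [-1.7, 10.8, 0, 6.2],
    [-1.9, 11.6, 0, 6.5]
  ]
}}

```text
t: 4.6
eef_pos: [0.4517, 0.3331, 0.3514]
ee_rot: [3.142, 0.0, -1.503]
force: [1.0, -0.0, 0.3]
width: 0.088
gripper_force: 0.0
```

```bash
python3 - <<'E'
from meas import *
p=meas("wrist",["brake_pad","bearing","pad_tray","carton_tray","relay"]); save(p,"w1")
for n in ("brake_pad","pad_tray"):
    for r in arm.mark_of(p,n)[:1]: print(n,r["conf"],r["uv"],ground(p,r["uv"],.003)[0].round(4))
q=arm.grab_frame("scene"); save(q,"s1"); print(arm.get_state()["q"].round(3),p["eye"])
a=np.hstack([p["pixels"],q["pixels"]])[:,:,::-1]; cv2.imwrite("pics/ws1.png",np.vstack([cv2.resize(p["pixels"][:,:,::-1],(480,300)),cv2.resize(q["pixels"][:,:,::-1],(480,300))]))
E
```

```text
wrist brake_pad 0.91 centre 451.5 332.5 size 50 125 ang 3.1 npx 2548
wrist bearing 0.57 centre 598.8 344.2 size 53 49 ang 3.9 npx 888
wrist pad_tray 0.72 centre 530.2 457.6 size 141 72 ang 89.0 npx 3814
wrist carton_tray 0.67 centre 439.3 177.6 size 64 64 ang 1.3 npx 2417
wrist relay 0.96 centre 596.4 193.9 size 32 28 ang 3.9 npx 583
pad_tray 0.71 [267.2, 222.3] [0.5313 0.4584 0.003 ]
[ 0.979  0.112 -0.032  0.    -1.426 -0.915] [0.45659269 0.25971861 0.50849016]
```

View pics/ws1.png

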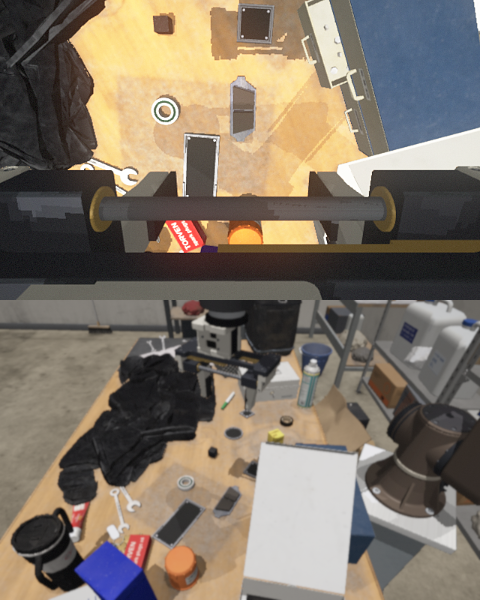

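The wrist view shows the pad, bearing and trays where I measured them. The gripper's wide bar lies along the closing direction and would pass close to the lid corner. I'll descend 20 mm further out in x, then come back in once the bar is below lid height.

Emit:
{"name": "carry_out", "arguments": {
  "commands": [
    [0.4, 0, -0.8, 0],
    [0.4, 0, -1.8, 0],
    [0.4, 0, -2.8, 0],
    [0.4, 0, -3.8, 0],
    [0.4, 0, -4.8, 0],
    [0.4, 0, -5.2, 0],
    [0, 0, -5.8, 0],
    [0, 0, -6.4, 0],
    [0, 0, -6.86, 0],
    [0, 0, -6.86, 0]
  ]
}}

```text
t: 6.3
eef_pos: [0.4519, 0.3294, 0.0074]
ee_rot: [3.14, -0.002, -1.506]
force: [-0.0, -0.4, 1.0]
width: 0.0877
gripper_force: 0.0
```

Emit:
{"name": "carry_out", "arguments": {
  "commands": [
    [0, 0, 0, 0],
    [0, 0, 0, 0],
    [0, 0, 0, 0],
    [0, 0, 0, 0],
    [0, 0, 0, 0],
    [0, 0, 0, 0],
    [0, 0, 0, 0],
    [0, 0, 0, 0],
    [0, 0, 0, 0],
    [0, 0, 0.1, 0]
  ],
  "claw": 1,
  "force": 30
}}

```text
t: 7.55
eef_pos: [0.4521, 0.3306, 0.013]
ee_rot: [3.141, -0.001, -1.505]
force: [-0.4, 0.0, -3.4]
width: 0.039
gripper_force: 30.0
```

Emit:
{"name": "carry_out", "arguments": {
  "commands": [
    [0, 0, 0.5, 0],
    [0.1, 0, 1, 0],
    [0.4, 0.4, 1, -0.2],
    [0.7, 0.9, 1, -0.4],
    [1, 1.4, 1, -0.6],
    [1.3, 1.9, 1, -0.8],
    [1.5, 2.3, 1, -0.85],
    [1.58, 2.52, 1, -0.85],
    [1.58, 2.52, 1, -0.85],
    [1.58, 2.52, 1, -0.85]
  ]
}}

```text
t: 8.8
eef_pos: [0.5308, 0.4561, 0.0633]
ee_rot: [3.141, -0.001, -1.594]
force: [-0.3, 0.2, -2.6]
width: 0.0397
gripper_force: 30.0
```

```bash
python3 - <<'E'
from meas import *
H["brake_pad"]=.06
print(arm.get_state()["eef_pos"])
p=meas("wrist",["pad_tray","brake_pad"]);q=meas("top",["pad_tray","brake_pad"]);s=arm.grab_frame("scene")
cv2.imwrite("pics/ws2.png",np.vstack([np.hstack([cv2.resize(x["pixels"][:,:,::-1],(400,250)) for x in (p,s)]),cv2.resize(q["pixels"][100:300,100:420,::-1],(800,330))[:, :]]))
E
```

```text
[0.53075963 0.45607705 0.06332866]
wrist pad_tray 0.96 centre 530.7 428.4 size 79 72 ang 88.6 npx 4953
wrist brake_pad 0.96 centre 531.2 430.5 size 72 50 ang 88.6 npx 14579
top pad_tray 0.89 centre 531.6 419.5 size 72 75 ang 87.2 npx 547
top brake_pad 0.68 centre 532.3 418.1 size 48 49 ang 89.8 npx 358
```

View pics/ws2.png

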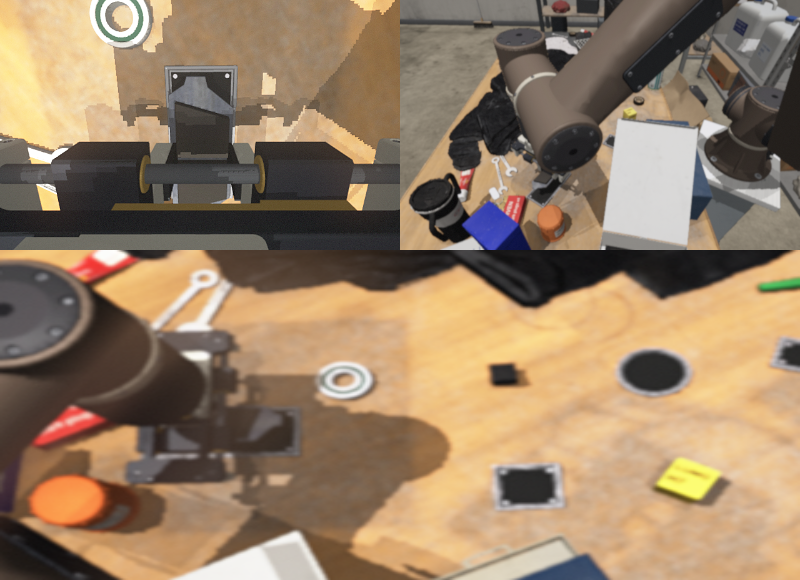

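The wrist view shows the pad (200,120) lined up over the pad tray, and the pad's 4-corner edge agrees with the tray to within 3 mm. I'll lower it with a 2.5 mm y correction, release and rise.

Emit:
{"name": "carry_out", "arguments": {
  "commands": [
    [0, 0.05, -0.2, 0],
    [0, 0.05, -0.4, 0],
    [0, 0.05, -0.6, 0],
    [0, 0.05, -0.8, 0],
    [0, 0.05, -0.9, 0],
    [0, 0.05, -0.97, 0],
    [0, 0.05, -1.03, 0],
    [0, 0.05, -1.05, 0],
    [0, 0.05, -1.05, 0],
    [0, 0.05, -1.05, 0]
  ]
}}

```text
t: 10.4
eef_pos: [0.5314, 0.4596, 0.0117]
ee_rot: [-3.141, 0.001, -1.594]
force: [-1.9, -0.8, 2.6]
width: 0.0393
gripper_force: 30.0
```

Emit:
{"name": "carry_out", "arguments": {
  "commands": [
    [0, 0, 0, 0],
    [0, 0, 0, 0],
    [0, 0, 0, 0],
    [0, 0, 0, 0],
    [0, 0, 0, 0],
    [0, 0, 0.2, 0],
    [0.1, 0, 0.8, 0],
    [0.2, 0, 1.6, 0],
    [0.3, -0.2, 2.4, 0],
    [0.4, -0.8, 3.2, 0]
  ],
  "claw": 0
}}

```text
t: 11.65
eef_pos: [0.5514, 0.42, 0.173]
ee_rot: [-3.141, 0.001, -1.592]
force: [-0.4, -0.5, 0.2]
width: 0.0876
gripper_force: 0.0
```

```bash
python3 - <<'E'
from meas import *
H["brake_pad"]=.009
print(arm.get_state()["eef_pos"])
p=meas("wrist",["pad_tray","brake_pad","bearing","relay"]);save(p,"w3")
E
```

```text
[0.55136875 0.41995107 0.17295307]
wrist pad_tray 0.86 centre 531.4 451.2 size 126 73 ang 88.8 npx 3745
wrist brake_pad 0.98 centre 532.5 455.9 size 117 52 ang 88.5 npx 5134
wrist bearing 0.9 centre 600.4 345.0 size 51 51 ang 84.8 npx 2354
```

View pics/w3.png

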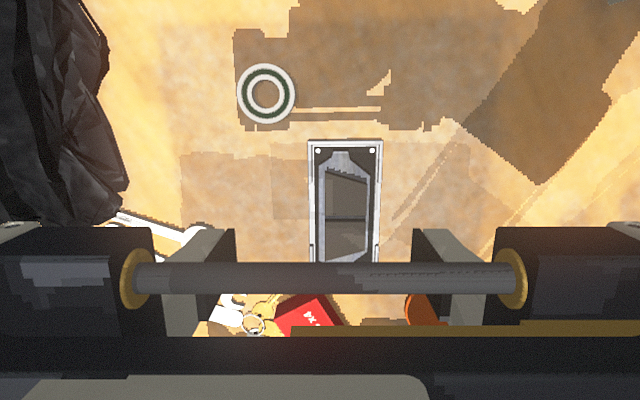

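The pad lies flat inside its tray (345,215) and the bearing is at (265,93). I'll take the bearing next, with the fingertips kept above the tray rim's height.

Emit:
{"name": "carry_out", "arguments": {
  "commands": [
    [0.5, -0.8, 0, 0],
    [0.98, -1.51, -0.4, 0],
    [0.98, -1.51, -1.2, 0],
    [0.98, -1.51, -2, 0],
    [0.98, -1.51, -2.6, 0],
    [0.98, -1.51, -3, 0],
    [0.98, -1.51, -3.2, 0],
    [0.98, -1.51, -3.3, 0],
    [0.98, -1.51, -3.3, 0],
    [0.98, -1.51, -3.3, 0]
  ]
}}

```text
t: 13.15
eef_pos: [0.6008, 0.3444, 0.0072]
ee_rot: [-3.14, 0.001, -1.594]
force: [0.4, -1.0, 1.1]
width: 0.0876
gripper_force: 0.0
```

Emit:
{"name": "carry_out", "arguments": {
  "commands": [
    [0, 0, 0, 0],
    [0, 0, 0, 0],
    [0, 0, 0, 0],
    [0, 0, 0, 0],
    [0, 0, 0, 0],
    [0, 0, 0, 0],
    [0, 0, 0, 0],
    [0, 0, 0, 0],
    [0, 0, 0.4, 0],
    [0, 0, 1, 0]
  ],
  "claw": 1,
  "force": 30
}}

```text
t: 14.4
eef_pos: [0.5998, 0.3435, 0.0566]
ee_rot: [3.14, -0.001, -1.594]
force: [-0.6, 1.3, -0.6]
width: 0.0497
gripper_force: 30.0
```

Emit:
{"name": "carry_out", "arguments": {
  "commands": [
    [0, -0.2, 1, 0],
    [0, -0.8, 2, 0],
    [0, -1.6, 2, 0],
    [0, -2.4, 2, 0],
    [0, -3.2, 2, 0],
    [0, -3.8, 2, 0],
    [0, -4.2, 2, 0],
    [0, -4.47, 2, 0],
    [0, -4.47, 2, 0],
    [0, -4.47, 2, 0]
  ]
}}

```text
t: 15.65
eef_pos: [0.6004, 0.1211, 0.1561]
ee_rot: [-3.141, 0.0, -1.593]
force: [0.3, 0.9, -1.1]
width: 0.0505
gripper_force: 30.0
```

```bash
python3 - <<'E'
from meas import *
print(arm.get_state()["eef_pos"])
p=meas("wrist",["bearing_tray","relay_tray","bulb_carton","carton_tray","tape_roll","relay","bearing"]);save(p,"w4")
for n in ("bearing_tray","bearing"):
    print(arm.mark_of(p,n)[:1])
E
```

```text
[0.60044696 0.12108349 0.15607132]
wrist bearing_tray 0.72 centre 601.2 48.0 size 74 73 ang 88.7 npx 6069
wrist relay_tray 0.21 centre 600.4 193.0 size 27 27 ang 88.7 npx 703
wrist bulb_carton 0.69 centre 449.1 34.3 size 57 64 ang 58.3 npx 6919
wrist carton_tray 0.97 centre 441.8 157.1 size 30 65 ang 88.7 npx 1996
wrist relay 0.9 centre 600.7 180.1 size 24 26 ang 88.7 npx 713
wrist bearing 0.55 centre 601.6 169.6 size 65 101 ang 88.7 npx 4901
[{'uv': [319.2, 94.0], 'conf': 0.66}]
[{'uv': [324.6, 239.9], 'conf': 0.75}]
```

View pics/w4.png

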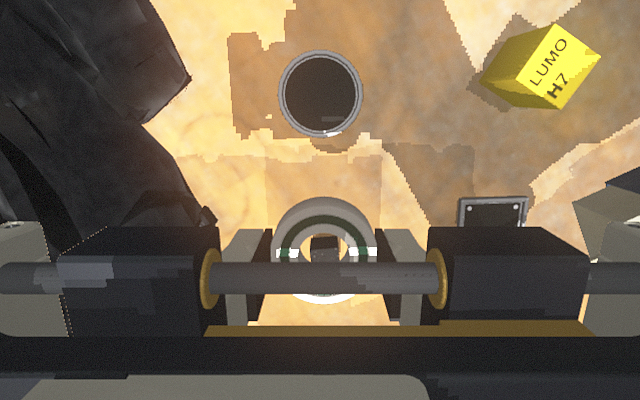

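The round tray is at (320,93), measured (601,48) with the right 74 mm size, and the bearing is held level. The black jacket on the left is close to the gripper's wide bar, so I'll turn the tool by −90° before lowering.

Emit:
{"name": "carry_out", "arguments": {
  "commands": [
    [0, -0.1, 0, -1.6],
    [0, -0.3, 0, -3.2],
    [0, -0.5, 0, -4.8],
    [0, -0.7, 0, -6.4],
    [0, -0.9, 0, -8],
    [0, -1.1, 0, -9.6],
    [0, -1.3, 0, -11.2],
    [0.02, -1.47, 0, -12.8],
    [0.02, -1.47, 0, -14.4],
    [0.02, -1.47, 0, -14.8]
  ]
}}

```text
t: 17.4
eef_pos: [0.6013, 0.0467, 0.1561]
ee_rot: [3.142, 0.0, 3.136]
force: [-0.7, -1.1, -0.7]
width: 0.0501
gripper_force: 30.0
```

Emit:
{"name": "carry_out", "arguments": {
  "commands": [
    [0, 0, -0.8, 0],
    [0, 0, -1.6, 0],
    [0, 0, -2.1, 0],
    [0, 0, -2.5, 0],
    [0, 0, -2.7, 0],
    [0, 0, -2.8, 0],
    [0, 0, -2.87, 0],
    [0, 0, -2.9, 0],
    [0, 0, -2.9, 0],
    [0, 0, -2.9, 0]
  ]
}}

```text
t: 18.65
eef_pos: [0.6015, 0.047, 0.0114]
ee_rot: [3.141, 0.001, 3.14]
force: [-0.0, -0.8, -0.6]
width: 0.0502
gripper_force: 30.0
```

Emit:
{"name": "carry_out", "arguments": {
  "commands": [
    [0, 0, -0.02, 0],
    [0, 0, -0.02, 0],
    [0, 0, -0.02, 0],
    [0, 0, -0.02, 0],
    [0, 0, -0.02, 0],
    [0, 0, 0.3, 0],
    [0, 0, 1.2, 0],
    [0, 0, 2.2, 0],
    [0, 0.5, 3.2, 0],
    [0, 1.4, 3.8, 0]
  ],
  "claw": 0
}}

```text
t: 19.9
eef_pos: [0.6021, 0.1168, 0.2058]
ee_rot: [3.14, 0.004, 3.138]
force: [1.5, 0.3, -1.0]
width: 0.0877
gripper_force: 0.0
```

Emit:
{"name": "carry_out", "arguments": {
  "commands": [
    [0.2, 0.6, 0, 0],
    [0.6, 1.2, 0, 0],
    [1, 1.5, 0, 0],
    [1, 1.5, 0, 0],
    [1, 1.5, 0, 0],
    [1, 1.5, 0, 0],
    [1, 1.5, 0, 0],
    [1, 1.5, 0, 0],
    [1, 1.5, 0, 0],
    [1, 1.5, 0, 0]
  ]
}}

```text
t: 21.15
eef_pos: [0.6513, 0.1919, 0.2011]
ee_rot: [3.142, 0.0, 3.139]
force: [-0.3, -0.1, -0.5]
width: 0.0878
gripper_force: 0.0
```

```bash
python3 - <<'E'
from meas import *
s=arm.get_state();print(s["eef_pos"],s["ee_rot"])
p=meas("wrist",["bearing_tray","bearing","relay","carton_tray"]);save(p,"w5")
for n in ("relay","bearing"):
    for r in arm.mark_of(p,n)[:1]: print(r["conf"],r["uv"],ground(p,r["uv"],0)[0])
E
```

```text
[0.65128685 0.19190705 0.201117  ] [3.14156471e+00 7.87007517e-05 3.13948779e+00]
wrist bearing_tray 0.71 centre 601.5 49.0 size 72 74 ang 42.4 npx 2060
wrist bearing 0.94 centre 603.7 48.0 size 56 52 ang 89.9 npx 2194
wrist relay 0.85 centre 600.8 192.2 size 26 26 ang 0.5 npx 787
wrist carton_tray 0.25 centre 532.4 446.8 size 102 50 ang 89.0 npx 5139
0.56 [320.0, 114.3] [0.59787879 0.18814795 0.        ]
0.82 [180.9, 120.0] [0.60322761 0.04559195 0.        ]
```

View pics/w5.png

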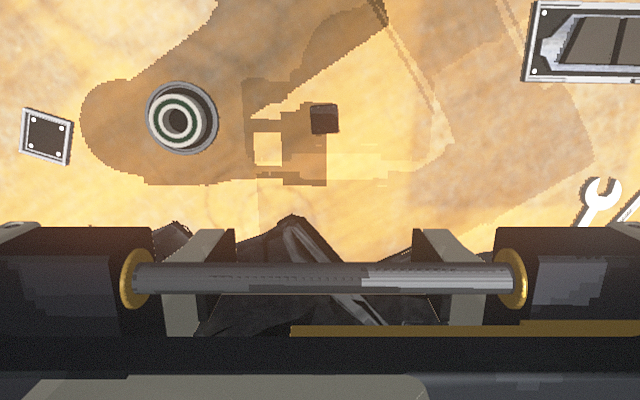

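The bearing sits inside the round tray (180,118) and the relay is at (324,119). The relay tray (46,137) is rotated about −19°.

Emit:
{"name": "carry_out", "arguments": {
  "commands": [
    [-0.5, 0, -0.4, 0],
    [-1.02, 0, -1.2, 0],
    [-1.02, 0, -2, 0],
    [-1.02, 0, -2.6, 0],
    [-1.02, 0, -3.2, 0],
    [-1.02, 0, -3.6, 0],
    [-1.02, 0, -3.75, 0],
    [-1.02, 0, -3.82, 0],
    [-1.02, 0, -3.82, 0],
    [-1.02, 0, -3.82, 0]
  ]
}}

```text
t: 22.75
eef_pos: [0.6008, 0.1923, 0.011]
ee_rot: [3.141, 0.001, 3.14]
force: [-0.5, -0.5, 0.0]
width: 0.0873
gripper_force: 0.0
```

Emit:
{"name": "carry_out", "arguments": {
  "commands": [
    [0, 0, 0, 0],
    [0, 0, 0, 0],
    [0, 0, 0, 0],
    [0, 0, 0, 0],
    [0, 0, 0, 0],
    [0, 0, 0, 0],
    [0, 0, 0, 0],
    [0, 0, 0.2, 0],
    [0, 0, 0.8, 0],
    [0, 0, 1.6, 0]
  ],
  "claw": 1,
  "force": 12
}}

```text
t: 24.0
eef_pos: [0.5998, 0.1916, 0.0907]
ee_rot: [-3.141, -0.001, 3.14]
force: [0.7, 1.8, 0.8]
width: 0.0266
gripper_force: 11.8
```

Emit:
{"name": "carry_out", "arguments": {
  "commands": [
    [0, -0.2, 0.8, 0],
    [0.1, -0.9, 1.6, 0],
    [0.3, -1.7, 2.2, 0],
    [0.5, -2.5, 2.2, 0],
    [0.7, -3.3, 2.2, 0],
    [0.9, -4.1, 2.2, 0],
    [1, -4.8, 2.2, 0],
    [1.1, -5.3, 2.2, 0],
    [1.2, -5.64, 2.2, 0],
    [1.2, -5.64, 2.2, 0]
  ]
}}

```text
t: 25.25
eef_pos: [0.6604, -0.091, 0.2002]
ee_rot: [-3.142, 0.0, 3.138]
force: [0.1, -0.1, -0.3]
width: 0.0263
gripper_force: 11.8
```

```bash
python3 - <<'E'
from meas import *
s=arm.get_state();print(s["eef_pos"],s["width"])
p=meas("wrist",["relay_tray","relay","tape_roll","bearing","bulb_carton"])
r=arm.regions_of(p,"relay_tray")[0]; c=np.argwhere(r["pixels"])[:,::-1].astype(np.float32); print("px rect",cv2.minAreaRect(c))
q=arm.grab_frame("scene")
cv2.imwrite("pics/ws6.png",np.vstack([cv2.resize(p["pixels"][:,:,::-1],(480,300)),cv2.resize(q["pixels"][60:260,220:540,::-1],(480,300))]))
for uv in ((447,132),(447,148),(512,84),(528,208)): print(uv,[ground(arm.grab_frame("top"),uv,z)[0].round(3)[:2] for z in (.0,.08,.12)])
def ray(p,uv):
    g=ground(p,uv,0)[0]; e=np.array(p["eye"]); d=g-e; return e,d/np.linalg.norm(d)
E
```

```text
[ 0.66043472 -0.09098765  0.20023148] 0.026295140307181834
wrist relay_tray 0.7 centre 619.6 -94.6 size 48 47 ang 71.9 npx 2239
wrist relay 0.56 centre 733.0 -92.3 size 48 62 ang 1.1 npx 2452
wrist bearing 0.56 centre 602.9 45.4 size 55 51 ang 69.1 npx 2105
px rect ((320.1000061035156, 127.20000457763672), (47.750389099121094, 47.750389099121094), 18.434947967529297)
(447, 132) [array([ 0.699, -0.172]), array([ 0.669, -0.148]), array([ 0.655, -0.136])]
(447, 148) [array([ 0.657, -0.168]), array([ 0.631, -0.144]), array([ 0.618, -0.132])]
(512, 84) [array([ 0.818, -0.35 ]), array([ 0.78 , -0.313]), array([ 0.762, -0.294])]
(528, 208) [array([ 0.499, -0.343]), array([ 0.484, -0.307]), array([ 0.476, -0.289])]
```

View pics/ws6.png

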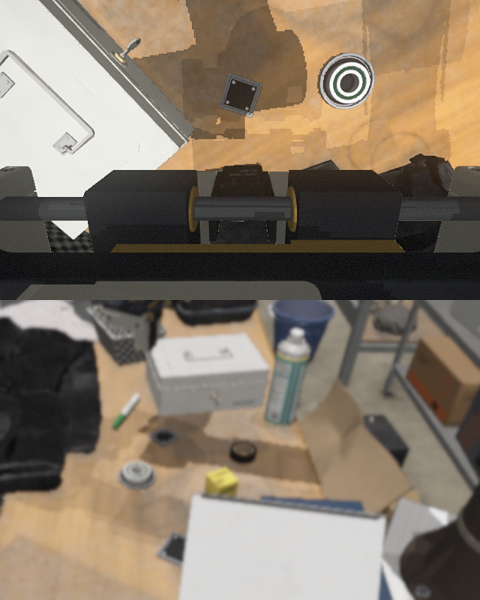

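The wrist view shows the relay held and its tray at (240,95). The white case's corner is near (188,140). I need the case's height and corner position for clearance.

```bash
python3 - <<'E'
from meas import *
S=arm.grab_frame("scene");T=arm.grab_frame("top");W=arm.grab_frame("wrist")
b=cv2.imread("pics/top.png")[80:220,420:600]
f=lambda im,k:cv2.resize(im,None,fx=k,fy=k,interpolation=cv2.INTER_CUBIC)
a=f(b,2.2); c=f(S["pixels"][70:150,300:420,::-1],3.3); d=f(W["pixels"][120:300,120:320,::-1],1.6)
o=np.zeros((600,800,3),np.uint8)
for im,(x,y) in ((a,(0,0)),(c,(400,0)),(d,(0,310))):
    im=im[:600-y,:800-x]; o[y:y+im.shape[0],x:x+im.shape[1]]=im
cv2.imwrite("pics/case.png",o)
E
```

```text
(no output)
```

View pics/case.png

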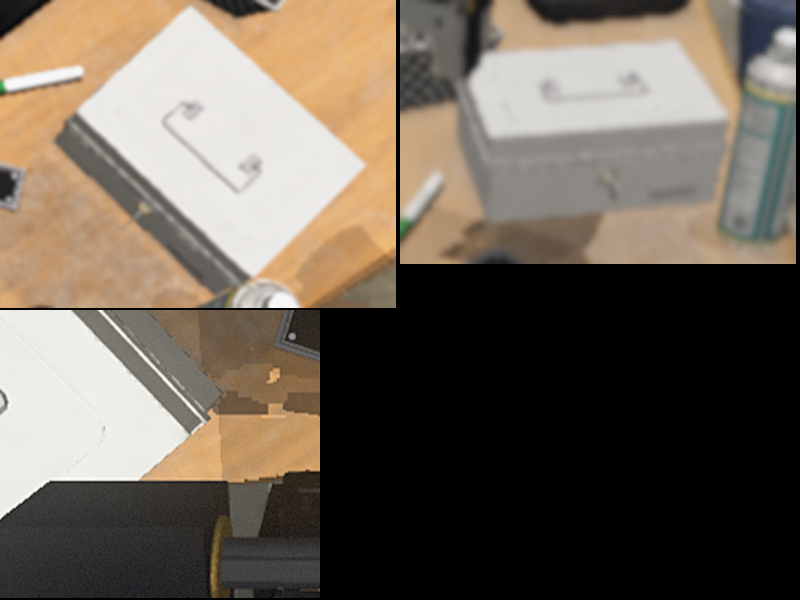

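The crops show the case's base corner at top view (446,144) and wrist (257,175), and its top corner at top view (455,131) and wrist (240,197).

```bash
python3 - <<'E'
from meas import *
T=arm.grab_frame("top");W=arm.grab_frame("wrist")
print(ground(T,(446,144),0),ground(W,(257.5,175),0))
for z in (.08,.1,.12): print(z,ground(T,(455.5,131),z)[0][:2].round(3),ground(W,(240,197),z)[0][:2].round(3))
print("other edge",ground(W,(120+75/1.6,120),0))
E
```

```text
[[ 0.66777374 -0.16650441  0.        ]] [[ 0.66996584 -0.16085792  0.        ]]
0.08 [ 0.671 -0.168] [ 0.67  -0.161]
0.1 [ 0.664 -0.161] [ 0.664 -0.156]
0.12 [ 0.656 -0.155] [ 0.658 -0.151]
other edge [[ 0.61212215 -0.25031324  0.        ]]
```

The case is about 80–85 mm high with its corner at (0.669,−0.162). A closing line at about −13° clears it by around 15 mm and keeps the relay nearly square to its tray.

Emit:
{"name": "carry_out", "arguments": {
  "commands": [
    [-0.1, 0, 0, 1.6],
    [-0.2, 0, 0, 3.2],
    [-0.3, 0, 0, 4.8],
    [-0.4, 0, 0, 6.4],
    [-0.5, 0, 0, 8],
    [-0.6, 0, 0, 9.6],
    [-0.7, -0.05, 0, 11.2],
    [-0.82, -0.09, 0, 12.8],
    [-0.82, -0.09, 0, 12.8],
    [-0.82, -0.09, 0, 12.8]
  ]
}}

```text
t: 27.75
eef_pos: [0.6195, -0.0945, 0.2002]
ee_rot: [-3.141, 0.0, -1.807]
force: [-0.3, -0.1, -0.5]
width: 0.026
gripper_force: 11.8
```

Emit:
{"name": "carry_out", "arguments": {
  "commands": [
    [0, 0, -0.8, 0],
    [0, 0, -1.6, 0],
    [0, 0, -2.2, 0],
    [0, 0, -2.7, 0],
    [0, 0, -3, 0],
    [0, 0, -3.2, 0],
    [0, 0, -3.4, 0],
    [0, 0, -3.5, 0],
    [0, 0, -3.5, 0],
    [0, 0, -3.5, 0]
  ]
}}

```text
t: 29.0
eef_pos: [0.6197, -0.0945, 0.0256]
ee_rot: [-3.141, 0.0, -1.803]
force: [0.3, 0.5, 0.3]
width: 0.0263
gripper_force: 11.8
```

```bash
python3 - <<'E'
from meas import *
s=arm.get_state();print(s["eef_pos"],s["ee_rot"],s["width"])
p=meas("wrist",["relay_tray","relay"]);q=arm.grab_frame("top")
cv2.imwrite("pics/ws7.png",np.vstack([cv2.resize(p["pixels"][:,:,::-1],(480,300)),cv2.resize(q["pixels"][100:260,320:576,::-1],(480,300))]))
E
```

```text
[ 0.61968057 -0.09451912  0.02559659] [-3.14075204e+00  2.48623267e-04 -1.80321470e+00] 0.02626981317312595
wrist relay_tray 0.92 centre 615.2 -107.6 size 25 47 ang 72.7 npx 3111
wrist relay 0.84 centre 618.1 -101.5 size 21 28 ang 76.7 npx 2419
```

View pics/ws7.png

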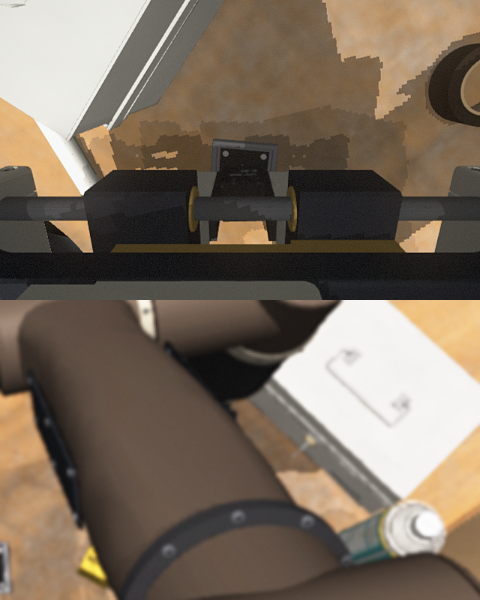

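The relay is above its tray (245,155), centred, with the case clear. Lowering and releasing.

Emit:
{"name": "carry_out", "arguments": {
  "commands": [
    [0, 0, -0.1, 0],
    [0, 0, -0.18, 0],
    [0, 0, -0.22, 0],
    [0, 0, -0.23, 0],
    [0, 0, -0.23, 0],
    [0, 0, -0.23, 0],
    [0, 0, -0.23, 0],
    [0, 0, -0.23, 0],
    [0, 0, -0.23, 0],
    [0, 0, -0.23, 0]
  ]
}}

```text
t: 30.45
eef_pos: [0.6193, -0.0945, 0.0136]
ee_rot: [-3.142, 0.0, -1.803]
force: [0.2, -0.2, -0.7]
width: 0.0261
gripper_force: 11.8
```

Emit:
{"name": "carry_out", "arguments": {
  "commands": [
    [0, 0, 0, 0],
    [0, 0, 0, 0],
    [0, 0, 0, 0],
    [0, 0, 0, 0],
    [0, 0, 0, 0],
    [0, 0, 0.2, 0],
    [0, 0, 0.8, 0],
    [0, 0, 1.8, 0],
    [0, 0.3, 2.8, 0],
    [0, 1, 3.8, 0]
  ],
  "claw": 0
}}

```text
t: 31.7
eef_pos: [0.6191, -0.045, 0.2061]
ee_rot: [-3.141, 0.0, -1.805]
force: [1.2, 1.1, 0.1]
width: 0.0875
gripper_force: 0.0
```

Emit:
{"name": "carry_out", "arguments": {
  "commands": [
    [-0.3, 0.3, 0.5, 0],
    [-1, 0.9, 0.9, 0],
    [-1.8, 1.5, 0.9, 0],
    [-2.5, 2.1, 0.9, 0],
    [-3.1, 2.6, 0.9, 0],
    [-3.48, 3, 0.9, 0],
    [-3.48, 3, 0.9, 0],
    [-3.48, 3, 0.9, 0],
    [-3.48, 3, 0.9, 0],
    [-3.48, 3, 0.9, 0]
  ]
}}

```text
t: 32.95
eef_pos: [0.4456, 0.105, 0.2484]
ee_rot: [3.141, -0.0, -1.804]
force: [0.6, -0.8, 0.8]
width: 0.0876
gripper_force: 0.0
```

```bash
python3 - <<'E'
from meas import *
s=arm.get_state();print(s["eef_pos"],s["ee_rot"])
p=meas("wrist",["bulb_carton","carton_tray","relay","relay_tray","bearing"]);q=arm.grab_frame("top");print(p["eye"])
cv2.imwrite("pics/ws8.png",np.vstack([cv2.resize(p["pixels"][:,:,::-1],(480,300)),cv2.resize(q["pixels"][100:260,220:476,::-1],(480,300))]))
# top face corners
hsv=cv2.cvtColor(p["pixels"],cv2.COLOR_RGB2HSV); m=cv2.inRange(hsv,(22,120,120),(34,255,255))
cs,_=cv2.findContours(m,0,2); c=max(cs,key=cv2.contourArea); ap=cv2.approxPolyDP(cv2.convexHull(c),4,True)[:,0]
print(ap.tolist(),(ground(p,ap,.062)[:,:2]*1000).round(1).tolist())
E
```

```text
[0.44558738 0.10502359 0.24838155] [ 3.14127904e+00 -4.17140548e-04 -1.80427939e+00]
wrist bulb_carton 0.85 centre 435.3 33.8 size 42 42 ang 59.0 npx 1928
wrist carton_tray 0.64 centre 439.6 175.7 size 64 65 ang 0.9 npx 2587
wrist relay 0.93 centre 614.2 -88.9 size 25 39 ang 76.6 npx 1107
wrist relay_tray 0.55 centre 618.7 -89.7 size 42 51 ang 72.9 npx 1046
wrist bearing 0.79 centre 601.0 46.8 size 51 57 ang 76.6 npx 1641
[0.42865436 0.03351287 0.4054975 ]
[[303, 68], [343, 83], [328, 123], [290, 109]] [[441.6, 5.6], [407.8, 27.5], [430.3, 60.8], [463.3, 39.1]]
```

View pics/ws8.png

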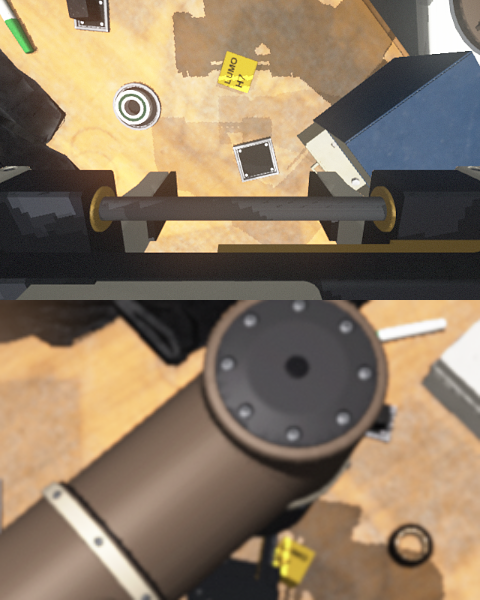

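The wrist view shows the carton top at (237,72), which gives centre (435.5,33.5) with faces at 57°, and the carton tray at (257,157). The relay and bearing are in their trays. I'll check the clearance to the blue box on the right.

```bash
python3 - <<'E'
from h import *
W=arm.grab_frame("wrist")
for uv in ((315,122),(395,50),(302,147),(345,188)): print(uv,[ground(W,np.array(uv)*4/3,z)[0][:2].round(3) for z in (0,.05)])
E
```

```text
(315, 122) [array([0.334, 0.137]), array([0.345, 0.124])]
(395, 50) [array([0.201, 0.057]), array([0.229, 0.054])]
(302, 147) [array([0.361, 0.174]), array([0.369, 0.156])]
(345, 188) [array([0.302, 0.263]), array([0.317, 0.235])]
```

Emit:
{"name": "carry_out", "arguments": {
  "commands": [
    [0, -0.2, 0, 1.6],
    [0, -0.5, 0, 3.2],
    [-0.1, -0.8, 0, 4.8],
    [-0.1, -1.1, 0, 6.4],
    [-0.2, -1.3, 0, 8],
    [-0.2, -1.43, 0, 9.6],
    [-0.2, -1.43, 0, 11.2],
    [-0.2, -1.43, 0, 11.7],
    [-0.2, -1.43, 0, 11.7],
    [-0.2, -1.43, 0, 11.7]
  ]
}}

```text
t: 34.6
eef_pos: [0.4353, 0.034, 0.2486]
ee_rot: [-3.142, -0.0, -0.579]
force: [-0.2, 0.4, 0.4]
width: 0.0875
gripper_force: 0.0
```

Emit:
{"name": "carry_out", "arguments": {
  "commands": [
    [0, 0, -0.8, 0],
    [0, 0, -1.7, 0],
    [0, 0, -2.5, 0],
    [0, 0, -3.1, 0],
    [0, 0, -3.6, 0],
    [0, 0, -4, 0],
    [0, 0, -4.3, 0],
    [0, 0, -4.4, 0],
    [0, 0, -4.4, 0],
    [0, 0, -4.4, 0]
  ]
}}

```text
t: 35.85
eef_pos: [0.4358, 0.0342, 0.0292]
ee_rot: [-3.141, -0.001, -0.578]
force: [-0.6, -0.5, -0.1]
width: 0.0876
gripper_force: 0.0
```

Emit:
{"name": "carry_out", "arguments": {
  "commands": [
    [0, 0, 0, 0],
    [0, 0, 0, 0],
    [0, 0, 0, 0],
    [0, 0, 0, 0],
    [0, 0, 0, 0],
    [0, 0, 0, 0],
    [0, 0, 0, 0],
    [0, 0, 0.2, 0],
    [0, 0, 0.8, 0],
    [0, 0, 1.6, 0]
  ],
  "claw": 1,
  "force": 10
}}

```text
t: 37.1
eef_pos: [0.4346, 0.0336, 0.1094]
ee_rot: [3.14, 0.001, -0.578]
force: [1.2, 0.4, 0.0]
width: 0.0422
gripper_force: 9.9
```

Emit:
{"name": "carry_out", "arguments": {
  "commands": [
    [0, 0.3, 0.2, 0.7],
    [0, 0.8, 0.2, 1.5],
    [0.1, 1.3, 0.2, 2.5],
    [0.1, 1.8, 0.2, 3.5],
    [0.1, 2.3, 0.2, 4.5],
    [0.1, 2.7, 0.2, 5.4],
    [0.1, 2.84, 0.2, 5.7],
    [0.1, 2.84, 0, 5.7],
    [0.1, 2.84, -0.4, 5.7],
    [0.1, 2.84, -0.7, 5.7]
  ]
}}

```text
t: 38.35
eef_pos: [0.4397, 0.1748, 0.0724]
ee_rot: [3.141, 0.001, 0.017]
force: [-0.2, 0.1, -0.2]
width: 0.0422
gripper_force: 9.9
```

```bash
python3 - <<'E'
from meas import *
s=arm.get_state();print(s["eef_pos"],s["ee_rot"],s["width"])
H["bulb_carton"]=.045
p=meas("wrist",["carton_tray","bulb_carton"]);q=arm.grab_frame("scene")
cv2.imwrite("pics/ws9.png",np.vstack([cv2.resize(p["pixels"][:,:,::-1],(480,300)),cv2.resize(q["pixels"][150:310,220:476,::-1],(480,300))]))
E
```

```text
[0.43970793 0.17475636 0.0724258 ] [3.14094323e+00 9.53286471e-04 1.65046446e-02] 0.0421720241844913
wrist carton_tray 0.78 centre 452.2 176.5 size 42 65 ang 1.5 npx 3549
wrist bulb_carton 0.88 centre 438.9 174.3 size 44 62 ang 0.9 npx 9588
```

View pics/ws9.png

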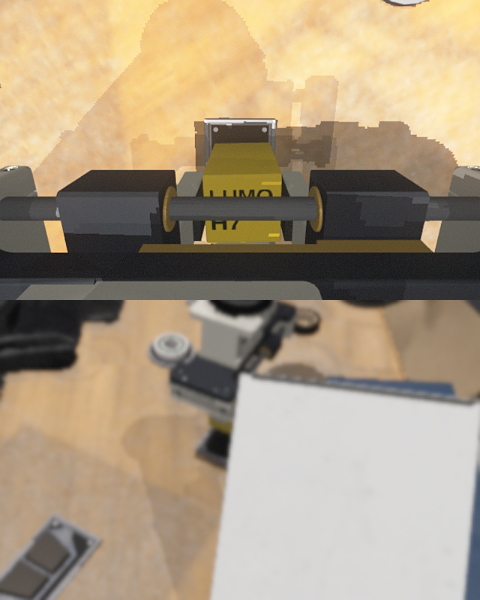

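The carton is held square and centred over its tray (240,135). Lower, release, rise clear.

Emit:
{"name": "carry_out", "arguments": {
  "commands": [
    [0, 0, -0.2, 0],
    [0, 0.02, -0.4, 0],
    [0, 0.02, -0.55, 0],
    [0, 0.02, -0.68, 0],
    [0, 0.02, -0.75, 0],
    [0, 0.02, -0.79, 0],
    [0, 0.02, -0.8, 0],
    [0, 0.02, -0.8, 0],
    [0, 0.02, -0.8, 0],
    [0, 0.02, -0.8, 0]
  ]
}}

```text
t: 39.8
eef_pos: [0.4403, 0.177, 0.0337]
ee_rot: [-3.141, -0.0, 0.019]
force: [0.1, 0.0, -0.6]
width: 0.0424
gripper_force: 9.9
```

Emit:
{"name": "carry_out", "arguments": {
  "commands": [
    [0, 0, 0, 0],
    [0, 0, 0, 0],
    [0, 0, 0, 0],
    [0, 0, 0, 0],
    [0, 0, 0, 0],
    [0, 0, 0.3, 0],
    [0, 0, 1, 0],
    [0, 0, 2, 0],
    [0, 0, 3, 0],
    [0, 0, 4, 0]
  ],
  "claw": 0
}}

```text
t: 41.05
eef_pos: [0.44, 0.1767, 0.2353]
ee_rot: [-3.141, -0.0, 0.019]
force: [1.0, 2.2, 0.1]
width: 0.0877
gripper_force: 0.0
```

Emit:
{"name": "carry_out", "arguments": {
  "commands": [
    [0.3, -0.5, 0.5, 0],
    [0.6, -1.5, 1, 0],
    [0.9, -2.6, 1.5, 0],
    [1.2, -3.7, 2, 0],
    [1.5, -4.8, 2, 0],
    [1.8, -5.9, 2, 0],
    [2, -7, 2, 0],
    [2, -8, 2, 0],
    [2, -8.6, 2, 0],
    [2, -8.6, 2, 0]
  ]
}}

```text
t: 42.3
eef_pos: [0.5398, -0.2549, 0.3327]
ee_rot: [-3.141, 0.001, 0.016]
force: [-0.3, 1.0, -0.6]
width: 0.0882
gripper_force: 0.0
```

```bash
python3 - <<'E'
from meas import *
s=arm.get_state();print(s["t"],s["eef_pos"],s["width"])
H.update(brake_pad=.013,bearing=.018,relay=.037,bulb_carton=.065)
q=meas("top",H)
cv2.imwrite("pics/fin.png",cv2.resize(q["pixels"][120:290,140:470,::-1],(792,408),interpolation=cv2.INTER_CUBIC))
E
```

```text
42.3 [ 0.53982798 -0.25489656  0.33269752] 0.0882157982037994
top brake_pad 0.67 centre 529.7 458.4 size 128 55 ang 87.2 npx 1014
top relay 0.44 centre 617.0 -93.7 size 30 35 ang 78.6 npx 174
top bulb_carton 0.75 centre 438.3 173.7 size 42 49 ang 87.2 npx 427
top pad_tray 0.63 centre 531.2 461.2 size 152 75 ang 87.2 npx 1038
top bearing_tray 0.76 centre 601.5 46.0 size 70 72 ang 86.3 npx 356
top relay_tray 0.62 centre 620.7 -95.4 size 48 50 ang 72.8 npx 199
top carton_tray 0.66 centre 438.5 174.2 size 63 58 ang 87.2 npx 271
top tape_roll 0.75 centre 452.6 -121.8 size 50 56 ang 40.8 npx 319
```

View pics/fin.png

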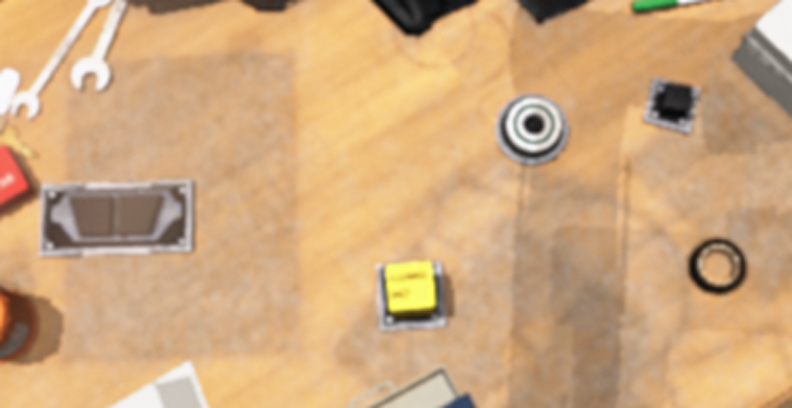

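All four parts sit inside their trays: pad (118,217), bearing (533,124), relay (675,101), carton (411,288). The tape (717,266) hasn't moved. Handing in.

```bash
python3 -c "
from station import arm
print(arm.job_done())"
```

```text
the job is handed in; nothing more can be done
None
```

The brake pad, ball bearing, relay and bulb carton are each in their own trays and released, the tape roll was not moved, and I handed the job in at about 42 s; the judge's verdict was not reported.

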